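Hold the drive unit's sprung cover at the inspection mark

ROBOT

A 6-joint arm with a two-finger parallel gripper is mounted at the origin on the work surface. World frame = base frame: x ahead of the robot, y to its left, z up, the work surface at z = 0. Lengths are in mm, angles in degrees, forces in N, time in s.
With the tool pointing down it reaches from about 300 to 850 mm from the base axis. Payload 4.2 kg.
Tool frame: the origin (TCP) lies between the finger pads; the fingertips stand 22 mm ahead of it and the grasp point (between the pads) lies 3 mm ahead of it; z points along the fingers, y is the direction in which the jaws open and shut (so a half turn about z gives the same grasp; the last joint's range is limited). The gripper opens to 91 mm and grips with 3 to 60 N. Pads are 32 mm wide; open, the fingers measure 118 mm over their backs; the gripper's body (76 mm by 178 mm) begins 60 mm behind the grasp point.
Start: joints at [-74.599, 18.312, 89.639, -0, 72.044, -1.146], TCP at [163.764, -551.201, 235.976] pointing down, gripper open.
Joint ranges: [-177.97, 177.97], [-48.28, 115.42], [12.27, 149.76], [-77.06, 257.06], [2.81, 150.46], [-146.56, 146.56]. Speed limits (degrees/s): [147.25, 147.25, 180, 180, 180, 180].

INTERFACE

Orientations are given as [roll, pitch, yaw] about the fixed x, y, z axes, in that order (R = Rz(yaw) Ry(pitch) Rx(roll)).
In Python, from workcell import * gives the robot as it stands.
- The arm moves only by the shell command python3 -m jog 'ROWS' [OPENING] [FORCE]. ROWS is text: rows parted by semicolons, each of 6 numbers parted by spaces: the shift along the tool's x, y, z in units of 0.5 m (1.0 is 0.5 m), then the turn, a rotation vector about the tool's x, y, z in units of pi/2 rad (1.0 is pi/2 rad). A call has 1 to 20 rows; each row is the pose to reach, as a shift and turn from the pose measured when the call began, along the tool's axes at that moment; what a row does not reach only later rows make up. A row lasts 1/12 s, in which the tool goes at most 41.7 mm and 7.16 degrees, less where a joint would pass 70% of its speed; a pose out of reach is approached as far as the arm can. A call with a number of a shift or a turn outside -1 to 1 is refused whole. A call with a gripper value outside its range is refused whole. OPENING is the opening, from -1 (shut) to 1 (fully open), set as the call begins (- or left out, the last holds). The fingers move at their own pace and stop on an object; FORCE is the grip in N (left out, the last holds). Time passes only in rows, so rows that repeat a pose let the fingers close. It gives the time, the measured TCP pose, the force and the opening at its end, in the units of the state.
- state(): the state, without advancing time (a new reading comes with each control period).
- grab_frame(name): name is "scene" or "side" or "wrist"; returns the picture (420x560x3 uint8, red, green, blue); there is no depth.
- calibration(name): a dict with "mtx" (3x3 intrinsics, pixels), "rvec" (rotation vector, rad) and "tvec" (3), from world to camera coordinates, as OpenCV has them. Camera axes: x right, y down, z forward; pixel columns grow to the right and rows downward; lengths in mm; the calibration is good to about 2 mm. The wrist camera is an equidistant fisheye: a pixel r from the principal point sees the ray r / f radians off the axis. A picture is of the moment at which its call begins: read the wrist's pose just before it. calibration takes no time and is no camera call; for the wrist camera it gives the pose at the moment of the call.
- job_done(): hands the job in, once; it reports no verdict.
Trained networks look in the newest picture that a camera, given by its name, has taken for a name from the list of things; names that differ only in an ending like _2 or _b are one class to them, and where a whole thing is asked for, a point or a joint stands for the part that bears it (a point fixed in the world has none). Each returns a list of dicts, best first, with "confidence" (0 to 1); they miss things now and then, are a little off and sometimes report something else, mostly with a low value. They report only what shows in the picture. A call takes as long as a camera call. They do not tell look-alikes from the thing itself.
- spot_in(query, camera): "rect" ([left, top, right, bottom] in pixels, round what is visible of it).
- tip_of(query, camera): "location" ([column, row] in pixels: a listed point, or the origin of a listed thing).
The state is a dict: "time_s": time; "qpos": joint angles; "qvel": joint speeds; "effort": joint torques, N m; "ee_pos": TCP position; "ee_rot": TCP orientation; "force": force on the tool from outside, world axes, zero at the start; "torque": the same for the moment, N m; "gripper_width": finger opening in mm.
Only numpy, scipy, OpenCV 4.12 (cv2) and the standard library are available. Lean on these libraries where they do the work, as an engineer would, in place of code of your own. Each camera call takes 0.05 s, during which the arm holds its last target. There are 200 camera calls.

TASK

Take the orange service key out of its grey stand, push its steel blade fully home in the slot of the yellow interlock block, with the key's shoulder down on the block, and let go of it. Only then lift the lime cover of the drive unit by its black bar, against its spring, until the white pointer lines up with the orange mark on the dial disc, and finish while still holding the cover there with the gripper: do not let go. The key stays in the block, the mark stays as set, and the other things on the bench stay where they are.

Things in the scene. Friction and masses are not known exactly. Their poses are not given: they have to be found in the camera images.
- key: Loose service key, 60 g, standing upright in the slot of the key stand. Origin at the blade's lower tip, z up along the key. Steel blade 5 mm thick (own x), 22 mm wide (own y), 45 mm long (z 0 to 45 mm); above it the orange handle, a block 18 mm thick (x), 36 mm wide (y), 50 mm tall (z 45 to 95 mm). Grasp the handle from above across its 18 mm thickness. A half turn about z makes no difference.
- key_shoulder (a point): Point on the key's axis, centre of the handle's underside (45 mm above the blade's tip); same axes as the key. It lies at the slot's mouth when the key is home.
- key_stand: Fixed plain grey block 60 x 80 x 65 mm (x, y, z), origin at the centre of its underside. A slot in its top (9 mm along x by 27 mm along y, 50 mm deep) holds the key at the start, shoulder on the block's top. May stand on the left or the right of the drive unit, swapped with the interlock block.
- interlock: Fixed yellow block 60 x 80 x 65 mm with a small green lamp on its top, origin at the centre of its underside. Slot in its top for the key.
- slot (a point): Centre of the slot's mouth, on the top face of the interlock block (65 mm above the bench), with the block's axes: the slot is 9 mm along x by 27 mm along y, 50 mm deep, its edges chamfered by 2 mm. The key's blade fits with about 2 mm to spare on each side.
- unit: Fixed drive unit: dark open housing 200 x 240 x 100 mm (x, y, z), origin at the centre of its underside, front to -x. An upright aluminium dial disc (radius 100 mm, 6 mm thick) stands at its left side (y +128 to +134 mm), centred on the hinge line, its top 206 mm above the bench.
- cover: Lime sheet cover of the unit, 195 x 240 x 8 mm, about 0.35 kg, hinged along the unit's far upper edge. Origin on the hinge line, own x away from the robot when shut. It opens upward (front edge rises, turning about its own +y axis), shut at 0, stop at 1.25 rad, and starts shut. A spring (0.6 N m when shut, plus 1.0 N m per rad) and its weight pull it shut: about 4 N at the bar when shut, 7 N at 0.75 rad; it falls shut if let go. Its tilt is the opening angle.
- cover_bar (a point): Middle of the black round bar handle of the cover: 14 mm thick, running along the cover's y, free for 138 mm between its two arms. Its centre lies 60 mm in front of the cover's front edge, level with the hinge line (106 mm above the bench when shut), 255 mm from the hinge line. Fingers can pinch it from above, closing along the unit's x; it can turn between the fingers as the cover swings.
- cover_hinge (a point): Point on the hinge line of the cover at the middle of the unit, 106 mm above the bench; axes of the unit.
- pointer (a point): Point at the inner end of the cover's white pointer tab (20 mm long, 8 mm thick), 110 mm from the hinge line, in the plane of the dial disc. Level with the hinge when the cover is shut; moves with the cover.
- mark_line (a point): Outer middle of the orange mark (20 mm radially by 22 mm along the rim by 22 mm wide) clipped on the dial disc's rim, 110 mm from the hinge line. The pointer's point meets this point when the cover's angle equals the mark's angle.
- mark (a joint): Angle in rad at which the orange mark is set on the dial disc, measured as the cover's opening angle (0 = cover shut). Differs from run to run (0.40 to 0.75); it does not move during a run.
- plug: Bystander: green terminal plug 50 x 22 x 18 mm, lying on the bench.
- sensor: Bystander: dark blue sensor box 45 x 32 x 30 mm, on the bench.
- disc: Bystander: spare steel rotor disc, diameter 110 mm, 8 mm thick with a hub up to 22 mm, on the bench.
- tray: Bystander: blue parts tray 120 x 160 x 35 mm, on the bench.
- jar: Bystander: jar with black cap, diameter 60 mm, 70 mm tall.
- driver: Bystander: screwdriver with red handle, lying on the bench.
Mind the look-alikes: they are no part of the job. What is meant by the key is not pink or purple, and is the smaller of those in its own colour.

How it is judged (in metres and radians):
On the way, in this order (a step that is already met when the one before it is completed fails the run):
1. the key is fully home in the interlock slot and let go (horizontal distance between key_shoulder and slot below 0.005 m and z of key_shoulder in the frame of slot between -0.006 and 0.004 m and angle between key's own z axis and vertical below 0.1 rad and contact force between the fingers and key below 0.1 N), for 0.2 s.
2. the gripper holds the cover with its pointer at the orange mark (distance between pointer and mark_line below 0.01 m and contact force between the fingers and cover above 1.5 N), for 0.3 s.
At the end, for the whole second after the job is handed in: Ends holding: fingers press on the cover (over 1.5 N), pointer within 10 mm of the mark (about 5 degrees), cover still (under 0.1 rad/s); key untouched in the interlock slot, shoulder within 4 mm of the block, within 5 mm of centre, tilt under 0.1 rad (all of step 1 and all of step 2 and angular speed of cover below 0.1 rad/s); the arm keeps its last pose, push and grip.
It fails at once if the cover is lifted more than 0.12 rad while the key is not home in the interlock block (angle between cover's own z axis and vertical above 0.12 rad and not (horizontal distance between key_shoulder and slot below 0.005 m and z of key_shoulder in the frame of slot between -0.006 and 0.004 m and angle between key's own z axis and vertical below 0.1 rad)).
It fails at once if a bystander is moved more than 25 mm (distance of any of plug, sensor, disc, tray, jar, driver from where it was at the start of the episode above 0.025 m).
It fails at once if the orange mark is pushed along the dial (more than 5 mm) (distance of mark_line from where it was at the start of the episode above 0.005 m).
It also fails if it takes over 59 s, if anything falls off the work surface, if the arm or the gripper's body presses on something with over 40 N, if the wrist force passes 120 N, or if a joint passes its speed limit or range.

## Working session

There is one attempt and no reset: what is moved stays moved. The work goes in short steps, Python scripts to look and compute and a shell command to move; the robot and the scene stay as the last step left them, time stands still between calls to the robot, and variables do not carry over. Pictures are saved under pics/ and viewed, about 8 in all and at most 12, crops included, and the job is handed in when it is done.

```bash
mkdir -p pics; ls; cat > h.py <<'E'
from workcell import *
import numpy as np, cv2
from scipy.spatial.transform import Rotation as R
def cal(n):
    c=calibration(n);K=np.array(c['mtx'],float);Rm=cv2.Rodrigues(np.array(c['rvec'],float))[0];t=np.array(c['tvec'],float).ravel();return K,Rm,t
def ray(n,px,c=None):
    K,Rm,t=c or cal(n)
    u=(px[0]-K[0,2])/K[0,0];v=(px[1]-K[1,2])/K[1,1]
    if n=='wrist':
        r=np.hypot(u,v);d=np.array([u/r*np.sin(r),v/r*np.sin(r),np.cos(r)]) if r>1e-9 else np.array([0,0,1.])
    else: d=np.array([u,v,1.])/np.linalg.norm([u,v,1.])
    return -Rm.T@t,Rm.T@d
def atz(n,px,z,c=None):
    o,d=ray(n,px,c);return o+d*(z-o[2])/d[2]
def proj(n,P,c=None):
    K,Rm,t=c or cal(n);p=Rm@np.array(P,float)+t
    if n=='wrist':
        th=np.arctan2(np.hypot(p[0],p[1]),p[2]);s=np.hypot(p[0],p[1]);u,v=p[0]/s*th,p[1]/s*th
    else:u,v=p[0]/p[2],p[1]/p[2]
    return np.array([K[0,0]*u+K[0,2],K[1,1]*v+K[1,2]])
def tri(obs):
    A=np.zeros((3,3));b=np.zeros(3)
    for n,px in obs:
        o,d=ray(n,px);M=np.eye(3)-np.outer(d,d);A+=M;b+=M@o
    X=np.linalg.solve(A,b);return X,[np.round(proj(n,X)-px,1) for n,px in obs]
def save(n,name,crop=None,s=1):
    f=grab_frame(n)
    g=f if crop is None else f[crop[1]:crop[3],crop[0]:crop[2]]
    cv2.imwrite('pics/'+name,cv2.resize(g[:,:,::-1],None,fx=s,fy=s,interpolation=cv2.INTER_CUBIC));return f
E
python3 - <<'E'
from h import *
np.set_printoptions(precision=1,suppress=True)
print(state())
fs=[save(n,n+'0.png') for n in('scene','side')]
cv2.imwrite('pics/both.png',cv2.resize(np.hstack(fs)[:,:,::-1],(800,300),interpolation=cv2.INTER_AREA))
for n in('scene','side'):
    print(n,'cam',-cal(n)[1].T@cal(n)[2])
    for q in('key','key_stand','interlock','unit','cover','mark'):
        print(q,[(np.round(d['rect']),round(d['confidence'],2)) for d in spot_in(q,n)[:4]])
    for q in('key','key_shoulder','slot','cover_bar','cover_hinge','pointer','mark_line','unit','key_stand','interlock'):
        print(q,[(np.round(d['location'],1),round(d['confidence'],2)) for d in tip_of(q,n)[:4]])
E
```

```text
pics
{'time_s': 0.0, 'qpos': array([-74.6,  18.4,  89.7,  -0. ,  72. ,  -1.1]), 'qvel': array([ 0. ,  0.1, -0. , -0. , -0. , -0. ]), 'effort': array([ -0. , -41.2, -23.2,   0.1,   0. ,  -0. ]), 'ee_pos': array([ 163.6, -550.7,  235.1]), 'ee_rot': array([-179.9,   -0. ,   16.5]), 'force': array([ 0.3, -0.8,  0.4]), 'torque': array([-0.,  0.,  0.]), 'gripper_width': 91.24906980498531}
scene cam [ 1512.7 -1214.2  1098.4]
key [(array([170., 245., 191., 284.]), 0.98), (array([146., 220., 165., 252.]), 0.61), (array([200., 242., 212., 270.]), 0.56), (array([178., 226., 194., 246.]), 0.43)]
key_stand [(array([175., 233., 204., 269.]), 0.76)]
interlock [(array([303., 161., 325., 186.]), 0.77)]
unit [(array([250., 171., 370., 263.]), 0.8)]
cover [(array([251., 185., 341., 236.]), 0.95)]
mark [(array([320., 171., 328., 183.]), 0.46)]
key [(array([160.9, 251.3]), 0.93), (array([179.1, 280.6]), 0.86), (array([188.6, 253.3]), 0.55), (array([204.9, 269.3]), 0.52)]
key_shoulder [(array([176.9, 266.2]), 0.62), (array([156.4, 236.2]), 0.6), (array([203.3, 255.6]), 0.6), (array([187.8, 243.8]), 0.51)]
[... 953 characters left out ...]
4.5, 180.8]), 0.44), (array([308.4, 170. ]), 0.34)]
key_shoulder [(array([392.9, 179.1]), 0.97), (array([338.8, 172.9]), 0.57), (array([349. , 160.5]), 0.53), (array([355.7, 174. ]), 0.44)]
slot [(array([252.2, 290.5]), 0.69)]
cover_bar [(array([301.9, 206.2]), 0.74)]
cover_hinge [(array([232.6, 189.5]), 0.72), (array([254. , 293.6]), 0.3)]
pointer [(array([240.4, 220.2]), 0.71), (array([232.1, 201.3]), 0.33)]
mark_line [(array([302.2, 206.1]), 0.59), (array([233.5, 201.5]), 0.39), (array([318.9, 277.1]), 0.24)]
unit [(array([256.4, 218.4]), 0.57)]
key_stand [(array([354.3, 190.5]), 0.89)]
interlock [(array([254.6, 306.6]), 0.72), (array([238.2, 219.7]), 0.46), (array([254. , 218.1]), 0.44)]
```

View pics/scene0.png

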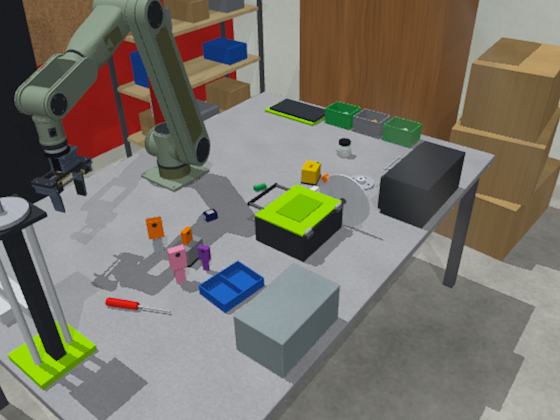

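View pics/side0.png

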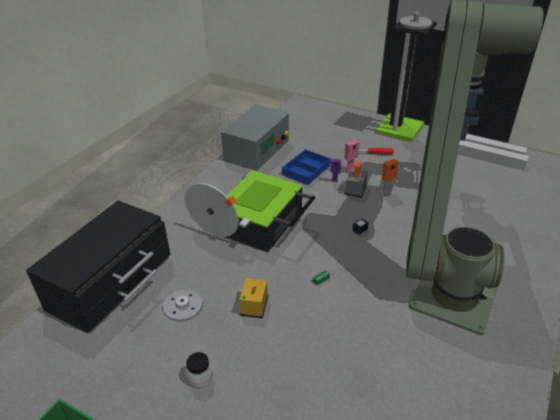

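Candidates for the key: the orange one in the grey stand (scene 186,236; side 357,169), the large orange one (155,228; 390,170), the pink one (178,258; 351,150) and the purple one (205,255; 336,170). By the description it is the smaller orange one, in the stand. In the side picture the mark is at (231,201), the pointer at (244,222) and the slot at (252,291).

```bash
python3 - <<'E'
from h import *
np.set_printoptions(precision=1,suppress=True)
a=cv2.imread('pics/scene0.png')[150:300,130:380];b=cv2.imread('pics/side0.png')[140:325,180:410]
a=cv2.resize(a,(500,300),interpolation=cv2.INTER_CUBIC);b=cv2.resize(b,(500,402),interpolation=cv2.INTER_CUBIC)
k=cv2.resize(cv2.imread('pics/scene0.png')[205:290,135:220],(300,300),interpolation=cv2.INTER_CUBIC)
k2=cv2.resize(cv2.imread('pics/side0.png')[135:210,325:400],(300,300),interpolation=cv2.INTER_CUBIC)
c=np.zeros((600,800,3),np.uint8);c[:300,:500]=a;c[300:,:500]=b[:300];c[:300,500:]=k;c[300:,500:]=k2
cv2.imwrite('pics/crop1.png',c)
for nm,o in dict(key=[('scene',(186,230)),('side',(357,162))],sh=[('scene',(187.8,243.8)),('side',(355.7,174))],slot=[('scene',(313,164.1)),('side',(252.2,290.5))],hinge=[('scene',(323.3,218.6)),('side',(232.6,189.5))],mark=[('scene',(323.1,176.4)),('side',(232.5,201.5))],bar=[('scene',(258.9,193.7)),('side',(301.9,206.2))]).items(): print(nm,*tri(o))
print('sh@65',atz('scene',(187.8,243.8),65),atz('side',(355.7,174),65))
print('slot@65',atz('scene',(313,164.1),65),atz('side',(252.2,290.5),65))
E
```

```text
key [ 452.9 -353.5  115.2] [array([0.1, 0. ]), array([ 0.1, -0. ])]
sh [ 454.6 -356.    61.9] [array([-0., -0.]), array([-0.,  0.])]
slot [487.4 306.3  66.8] [array([-0.5, -0. ]), array([-0.8,  0.1])]
hinge [760.1 -24.5 100.9] [array([ 0.4, -0. ]), array([ 0.4, -0. ])]
mark [670.5 104.7 170. ] [array([ 0.3, -0. ]), array([ 0.4, -0. ])]
bar [506.3 -44.2 111.8] [array([1.7, 0.3]), array([ 1.9, -0.4])]
sh@65 [ 457.8 -358.6   65. ] [ 453.  -351.7   65. ]
slot@65 [487.4 310.1  65. ] [486.5 303.7  65. ]
```

View pics/crop1.png

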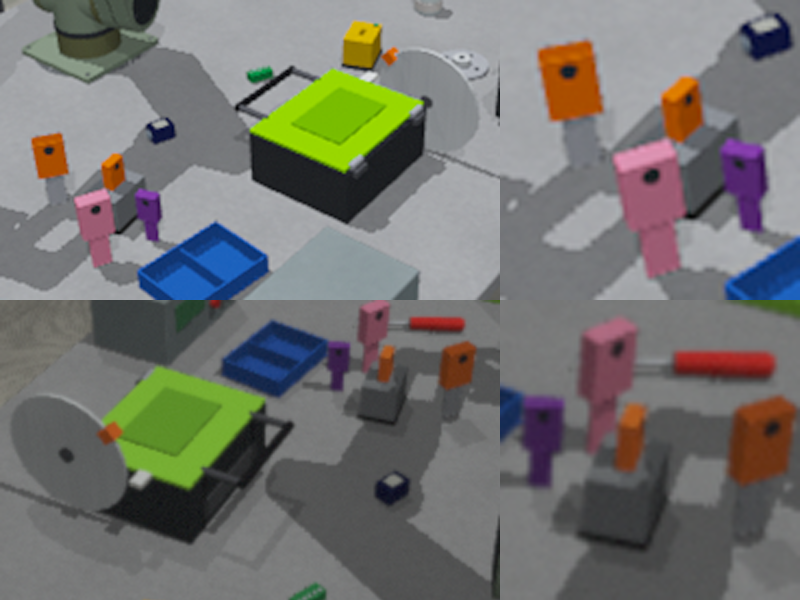

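The close crop confirms the choice: the small orange handle sits in the grey stand (crop 683,110), with the large orange, pink and purple ones standing free. I'll move above it and look with the wrist camera.

```bash
python3 -m jog '0.67 -0.21 -0.13 0 0 0;0.67 -0.21 -0.13 0 0 0;0.67 -0.21 -0.13 0 0 0;0.67 -0.21 -0.13 0 0 0;0.67 -0.21 -0.13 0 0 0;0.67 -0.21 -0.13 0 0 0;0.67 -0.21 -0.13 0 0 0;0.67 -0.21 -0.13 0 0 0;0.67 -0.21 -0.13 0 0 0;0.67 -0.21 -0.13 0 0 0;0.67 -0.21 -0.13 0 0 0;0.67 -0.21 -0.13 0 0 0'; python3 - <<'E'
from h import *
np.set_printoptions(precision=1,suppress=True)
s=state();print(s['ee_pos'],s['ee_rot'],s['qpos'])
c=cal('wrist');print(-c[1].T@c[2],c[1].T[:,2])
save('wrist','w1.png')
print(proj('wrist',(455,-354,115)))
for q in('key','key_stand'):print(q,[(np.round(d['rect']),round(d['confidence'],2)) for d in spot_in(q,'wrist')[:4]])
for q in('key_shoulder','key_stand'):
    for d in tip_of(q,'wrist')[:4]: print(q,np.round(d['location'],1),round(d['confidence'],2),atz('wrist',d['location'],65 if q!='key_stand' else 0))
E
```

```text
time_s: 2.7
ee_pos: [454.4, -355.3, 300.6]
ee_rot: [-180.0, 0.1, 16.6]
force: [-0.4, -0.4, 0.5]
gripper_width: 91.1
[ 454.4 -355.3  300.6] [-180.     0.1   16.6] [-39.1  16.7  82.7  -0.   80.6  34.3]
[ 522.1 -335.4  449.4] [-0.2 -0.1 -1. ]
[274.7 196.7]
key [(array([342., 148., 406., 201.]), 0.81), (array([260., 254., 297., 329.]), 0.77), (array([293., 108., 313., 146.]), 0.74), (array([251., 187., 290., 216.]), 0.63)]
key_stand [(array([235., 159., 308., 219.]), 0.93), (array([  0.,   0., 181., 106.]), 0.34)]
key_shoulder [301.  126.3] 0.96 [ 534.9 -362.7   65. ]
key_shoulder [366.7 166.5] 0.89 [ 513.3 -453.5   65. ]
key_shoulder [279.  276.8] 0.83 [ 344.7 -392.3   65. ]
key_shoulder [269.3 193.6] 0.73 [ 446.9 -349.7   65. ]
key_stand [268.6 183. ] 0.7 [ 448.7 -346.8    0. ]
```

View pics/w1.png

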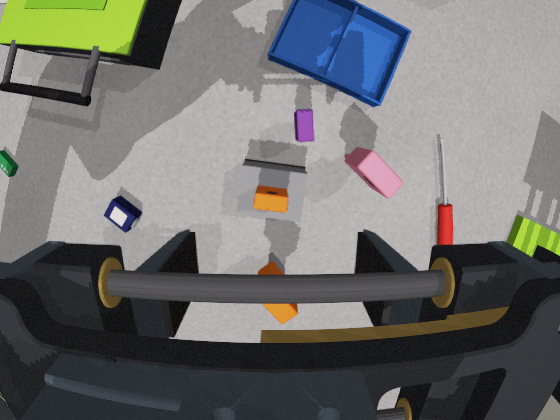

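The wrist view shows the stand's handle at (271,199), purple at (304,125), pink at (375,172), and big orange at (278,290). The handle's width runs across the image, so the tool has to turn about 90°. Next I measure the handle's exact yaw.

```bash
python3 - <<'E'
from h import *
np.set_printoptions(precision=1,suppress=True)
f=cv2.imread('pics/w1.png');hsv=cv2.cvtColor(f,cv2.COLOR_BGR2HSV)
sub=f[150:225,225:320]
h=hsv[180:222,245:300];m=((h[...,0]<22)&(h[...,1]>150)).astype(np.uint8)
print('V hist',[(r+180,int(np.median(h[r][m[r]>0][:,2])),int(m[r].sum())) for r in range(42) if m[r].sum()>3])
c=cal('wrist')
def rect(mask,z,off):
    cn=max(cv2.findContours(mask,cv2.RETR_EXTERNAL,cv2.CHAIN_APPROX_NONE)[0],key=cv2.contourArea)[:,0]+off
    P=np.array([atz('wrist',p,z,c)[:2] for p in cn],np.float32)
    (cx,cy),(w,hh),a=cv2.minAreaRect(P);return (cx,cy),(w,hh),a
for thr in(190,210,225): 
    mm=m*(h[...,2]>thr); 
    if mm.sum()>20: print(thr,mm.sum(),rect(mm.astype(np.uint8),115,(245,180)))
print('all',rect(m,115,(245,180)))
g=hsv[150:225,225:320];gm=((g[...,1]<40)&(g[...,2]>90)&(g[...,2]<150)).astype(np.uint8)
cv2.imwrite('pics/c2.png',np.hstack([cv2.resize(sub,None,fx=4,fy=4,interpolation=cv2.INTER_CUBIC),cv2.resize(cv2.cvtColor(gm*255,cv2.COLOR_GRAY2BGR),None,fx=4,fy=4)]))
print('stand',rect(gm,65,(225,150)))
E
```

```text
V hist [(186, 134, 7), (187, 135, 15), (188, 136, 23), (189, 137, 29), (190, 137, 29), (191, 136, 31), (192, 138, 24), (193, 137, 27), (194, 158, 32), (195, 215, 32), (196, 222, 33), (197, 223, 33), (198, 223, 33), (199, 223, 33), (200, 223, 34), (201, 223, 34), (202, 223, 34), (203, 223, 33), (204, 223, 33), (205, 223, 33), (206, 223, 33), (207, 223, 33), (208, 223, 32), (209, 222, 27), (210, 222, 18), (211, 221, 10)]
190 524 ((448.1005554199219, -351.57830810546875), (17.28978729248047, 34.653533935546875), 8.937393188476562)
210 497 ((447.933837890625, -351.5735778808594), (16.648679733276367, 34.06178283691406), 8.608662605285645)
all ((451.9658508300781, -350.90142822265625), (25.089323043823242, 34.78351974487305), 9.074159622192383)
stand ((476.6627197265625, -346.9042663574219), (47.045310974121094, 76.2226791381836), 16.454681396484375)
```

View pics/c2.png

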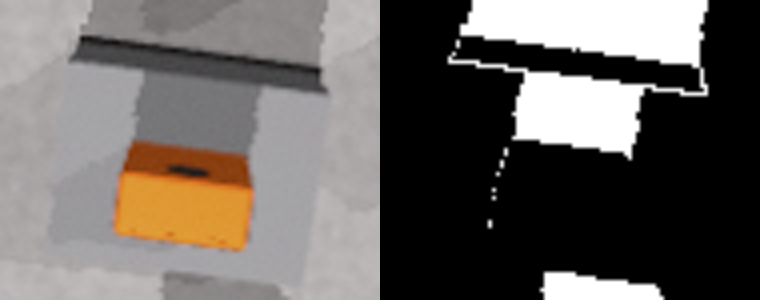

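The handle's top face measures 17.3 x 34.7 mm at (448,-351.6), with key yaw about 8.8°. That agrees with the given sizes.

```bash
python3 -m jog '-0.010 -0.011 0.02 0 0 -0.08;-0.010 -0.011 0.04 0 0 -0.16;-0.010 -0.011 0.06 0 0 -0.24;-0.010 -0.011 0.09 0 0 -0.32;-0.010 -0.011 0.12 0 0 -0.4;-0.010 -0.011 0.15 0 0 -0.48;-0.010 -0.011 0.18 0 0 -0.56;-0.010 -0.011 0.2 0 0 -0.64;-0.010 -0.011 0.22 0 0 -0.72;-0.010 -0.011 0.22 0 0 -0.8;-0.010 -0.011 0.22 0 0 -0.88;-0.010 -0.011 0.22 0 0 -0.913;-0.010 -0.011 0.22 0 0 -0.913;-0.010 -0.011 0.22 0 0 -0.913' 0; python3 - <<'E'
from h import *
np.set_printoptions(precision=1,suppress=True)
s=state();print(s['ee_pos'],s['ee_rot'],s['qpos'])
c=cal('wrist');f=save('wrist','w2.png')
hsv=cv2.cvtColor(f,cv2.COLOR_RGB2HSV);p=proj('wrist',(448,-351.6,115),c);print(p)
x,y=p.astype(int);x0,y0=x-50,y-45
h=hsv[y0:y0+90,x0:x0+100];m=((h[...,0]<22)&(h[...,1]>150)&(h[...,2]>190)).astype(np.uint8)
cn=max(cv2.findContours(m,cv2.RETR_EXTERNAL,cv2.CHAIN_APPROX_NONE)[0],key=cv2.contourArea)[:,0]+(x0,y0)
print(cn.min(0),cn.max(0),cv2.minAreaRect(np.array([atz('wrist',q,115,c)[:2] for q in cn],np.float32)))
E
```

```text
time_s: 4.12
ee_pos: [447.3, -352.4, 190.9]
ee_rot: [-180.0, -0.0, 98.5]
force: [-0.1, 0.8, -0.6]
gripper_width: 45.9
[ 447.3 -352.4  190.9] [-180.    -0.    98.5] [-39.4  19.6  94.4  -0.   65.9 -47.8]
[277.9 228.9]
[267 205] [289 250] ((447.9778137207031, -350.9171142578125), (16.24180793762207, 34.106605529785156), 8.458548545837402)
```

```bash
python3 -m jog '0.0026 0.0018 0.06 0 0 0;0.0026 0.0018 0.12 0 0 0;0.0026 0.0018 0.16 0 0 0;0.0026 0.0018 0.186 0 0 0;0.0026 0.0018 0.186 0 0 0;0.0026 0.0018 0.186 0 0 0' 0 && python3 -m jog '0 0 0 0 0 0;0 0 0 0 0 0;0 0 0 0 0 0;0 0 0 0 0 0;0 0 0 0 0 0;0 0 0 0 0 0' -1 25 && python3 -m jog '0 0 -0.03 0 0 0;0 0 -0.08 0 0 0;0 0 -0.16 0 0 0;0 0 -0.24 0 0 0;0 0 -0.28 0 0 0;0 0 -0.28 0 0 0'
```

```text
time_s: 4.67
ee_pos: [447.8, -350.9, 97.7]
ee_rot: [-179.9, -0.0, 98.4]
force: [0.1, -0.3, -0.6]
gripper_width: 45.5
time_s: 5.17
ee_pos: [448.1, -351.1, 98.4]
ee_rot: [-180.0, 0.0, 98.4]
force: [-0.2, 0.6, 2.9]
gripper_width: 18.0
time_s: 5.67
ee_pos: [450.1, -352.8, 244.1]
ee_rot: [179.6, 0.5, 98.4]
force: [0.3, 0.2, -0.1]
gripper_width: 18.0
```

```bash
python3 -m jog '0.05 0.01 -0.02 0 0 0;0.12 0.022 -0.03 0 0 0;0.2 0.037 -0.03 0 0 0;0.28 0.052 -0.03 0 0 0;0.36 0.067 -0.03 0 0 0;0.44 0.081 -0.03 0 0 0;0.52 0.096 -0.03 0 0 0;0.6 0.11 -0.03 0 0 0;0.68 0.125 -0.03 0 0 0;0.76 0.14 -0.03 0 0 0;0.84 0.155 -0.03 0 0 0;0.92 0.17 -0.03 0 0 0;0.98 0.18 -0.03 0 0 0;0.98 0.18 -0.03 0 0 0;0.98 0.18 -0.03 0 0 0' && python3 -m jog '0.05 0.01 0 0 0 0;0.12 0.022 0 0 0 0;0.15 0.028 0 0 0 0;0.15 0.028 0 0 0 0;0.15 0.028 0 0 0 0;0.15 0.028 0 0 0 0' && python3 - <<'E'
from h import *
np.set_printoptions(precision=1,suppress=True)
s=state();print(s['ee_pos'],s['ee_rot'],s['qpos'],s['gripper_width'])
save('wrist','w3.png')
print(proj('wrist',(487,307,65)))
for q in('interlock',):print(q,[(np.round(d['rect']),round(d['confidence'],2)) for d in spot_in(q,'wrist')[:4]])
for q in('slot',):
    for d in tip_of(q,'wrist')[:4]: print(q,np.round(d['location'],1),round(d['confidence'],2),atz('wrist',d['location'],65))
E
```

```text
time_s: 6.92
ee_pos: [466.5, 146.3, 254.3]
ee_rot: [179.7, 0.5, 98.6]
force: [0.2, -1.5, -1.3]
gripper_width: 18.1
time_s: 7.42
ee_pos: [468.9, 220.8, 253.2]
ee_rot: [179.8, 0.6, 98.5]
force: [-0.1, -0.4, -0.7]
gripper_width: 18.0
[468.9 220.8 253.2] [179.8   0.6  98.5] [24.3 12.6 95.2 -0.7 72.2 16. ] 17.97138405125679
[305.7 117.6]
interlock [(array([267.,  87., 338., 169.]), 0.59)]
slot [302.  126.9] 0.66 [485.  297.3  65. ]
```

View pics/w3.png

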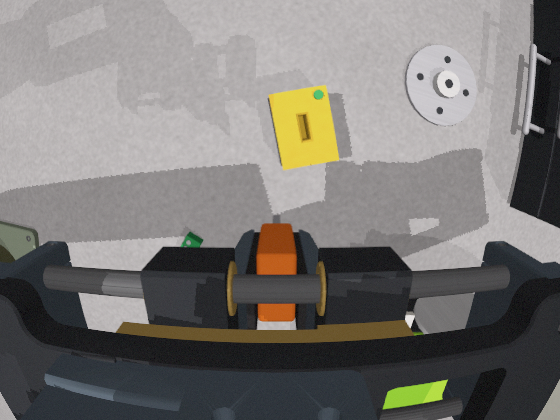

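The yellow block is seen whole, slot at (303,127), lamp at (318,95).

```bash
python3 - <<'E'
from h import *
f=cv2.imread('pics/w3.png');hsv=cv2.cvtColor(f,cv2.COLOR_BGR2HSV);c=cal('wrist')
h=hsv[70:185,250:355];m=((h[...,0]>22)&(h[...,0]<32)&(h[...,1]>150)&(h[...,2]>170)).astype(np.uint8)
def wr(cn): return cv2.minAreaRect(np.array([atz('wrist',q,65,c)[:2] for q in cn[:,0]+(250,70)],np.float32))
cs,hi=cv2.findContours(m,cv2.RETR_CCOMP,cv2.CHAIN_APPROX_NONE)
for k in cs:
    if cv2.contourArea(k)>40: print(cv2.contourArea(k),wr(k))
hull=cv2.convexHull(max(cs,key=cv2.contourArea));print('hull',wr(hull))
s=state();print(s['ee_pos'],s['ee_rot'])
E
```

```text
4233.0 ((486.94451904296875, 297.6396484375), (60.04484176635742, 79.2735595703125), 19.274425506591797)
244.5 ((487.0161437988281, 297.8455810546875), (11.071148872375488, 29.329195022583008), 19.112642288208008)
99.0 ((496.00823974609375, 334.01385498046875), (11.996082305908203, 11.644901275634766), 53.96970748901367)
hull ((486.94451904296875, 297.6396484375), (60.04484176635742, 79.2735595703125), 19.274425506591797)
[469.09349001 221.14477377 253.6778325 ] [179.74755234   0.55016627  98.51953224]
```

```bash
python3 -m jog '0.06 0.025 0.02 0 0 -0.05;0.12 0.05 0.06 0 0 -0.1;0.146 0.058 0.1 0 0 -0.119;0.146 0.058 0.15 0 0 -0.119;0.146 0.058 0.18 0 0 -0.119;0.146 0.058 0.19 0 0 -0.119;0.146 0.058 0.19 0 0 -0.119;0.146 0.058 0.19 0 0 -0.119' && python3 - <<'E'
from h import *
np.set_printoptions(precision=2,suppress=True)
s=state();print(s['ee_pos'],s['ee_rot'])
T=R.from_euler('xyz',s['ee_rot'],degrees=True)
print('tip',s['ee_pos']+T.apply([0,0,78.4]))
print('shift units',T.inv().apply(np.array([487,297.7,s['ee_pos'][2]])-s['ee_pos'])/500)
save('side','s2.png',(220,240,300,340),4)
save('wrist','w4.png')
E
python3 -c "
import cv2,numpy as np
a=cv2.imread('pics/s2.png');b=cv2.resize(cv2.imread('pics/w4.png')[100:300,200:360],(320,400));cv2.imwrite('pics/m4.png',np.hstack([a,b]))"
```

```text
time_s: 8.23
ee_pos: [488.1, 296.5, 158.9]
ee_rot: [179.8, 0.6, 109.2]
force: [0.3, -0.1, -0.5]
gripper_width: 17.8
[488.11 296.46 158.92] [179.78   0.58 109.18]
tip [488.65 295.81  80.52]
shift units [ 0. -0. -0.]
```

View pics/m4.png

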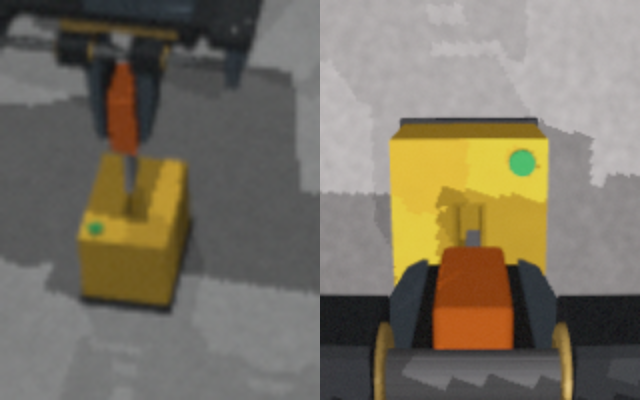

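```bash
python3 -m jog '0.0031 -0.0013 0 0.0024 0.0064 0;0.0031 -0.0013 0 0.0024 0.0064 0;0.0031 -0.0013 0 0.0024 0.0064 0;0.0031 -0.0013 0 0.0024 0.0064 0' && python3 - <<'E'
from h import *
s=state();print(s['ee_pos'],s['ee_rot'])
T=R.from_euler('xyz',s['ee_rot'],degrees=True)
print('tip',s['ee_pos']+T.apply([0,0,78.4]))
print('shift units',T.inv().apply(np.array([487,297.7,s['ee_pos'][2]])-s['ee_pos'])/500)
E
```

```text
time_s: 8.67
ee_pos: [487.5, 298.1, 160.2]
ee_rot: [179.9, -0.0, 109.2]
force: [-0.4, -0.6, -2.0]
gripper_width: 17.6
[487.47108613 298.0912468  160.16580161] [ 1.79852407e+02 -3.25420362e-02  1.09180577e+02]
tip [487.64720189 298.19965537  81.76607437]
shift units [-4.29508189e-04 -1.14695130e-03 -3.19847441e-06]
```

```bash
python3 -m jog '-0.0004 -0.001 0.02 0 0 0;-0.0004 -0.001 0.04 0 0 0;-0.0004 -0.001 0.055 0 0 0;-0.0004 -0.001 0.07 0 0 0;-0.0004 -0.001 0.07 0 0 0' && python3 -m jog '0 0 0.012 0 0 0;0 0 0.024 0 0 0;0 0 0.036 0 0 0;0 0 0.048 0 0 0;0 0 0.053 0 0 0;0 0 0.053 0 0 0;0 0 0.053 0 0 0'
```

```text
time_s: 9.08
ee_pos: [485.9, 297.1, 122.7]
ee_rot: [-179.9, 0.0, 109.2]
force: [0.1, 0.4, -1.3]
gripper_width: 17.9
time_s: 9.67
ee_pos: [485.9, 297.1, 97.8]
ee_rot: [-179.9, 0.0, 109.2]
force: [-3.3, -1.4, 10.3]
gripper_width: 18.0
```

Shoulder contact: 10 N up at the expected height. I release and back off.

```bash
python3 -m jog '0 0 0 0 0 0;0 0 0 0 0 0;0 0 0 0 0 0;0 0 0 0 0 0;0 0 0 0 0 0' 0 && python3 -m jog '0 0 -0.04 0 0 0;0 0 -0.1 0 0 0;0 0 -0.18 0 0 0;0 0 -0.26 0 0 0;-0.06 0 -0.3 0 0 0;-0.12 0 -0.32 0 0 0;-0.16 0 -0.32 0 0 0;-0.16 0 -0.32 0 0 0;-0.16 0 -0.32 0 0 0' && python3 - <<'E'
from h import *
np.set_printoptions(precision=2,suppress=True)
s=state();print(s['ee_pos'],s['ee_rot'])
save('wrist','w5.png');c=cal('wrist')
f=cv2.imread('pics/w5.png');hsv=cv2.cvtColor(f,cv2.COLOR_BGR2HSV)
p=proj('wrist',(487,297.7,115),c).astype(int);print(p)
x0,y0=max(p[0]-50,0),max(p[1]-50,0)
h=hsv[y0:y0+100,x0:x0+100];m=((h[...,0]<20)&(h[...,1]>150)&(h[...,2]>170)).astype(np.uint8)
for cn in cv2.findContours(m,cv2.RETR_EXTERNAL,cv2.CHAIN_APPROX_NONE)[0]:
  if cv2.contourArea(cn)>100: print(cv2.contourArea(cn),cv2.minAreaRect(np.array([atz('wrist',q,115,c)[:2] for q in cn[:,0]+(x0,y0)],np.float32)))
E
```

```text
time_s: 10.08
ee_pos: [485.8, 297.0, 97.4]
ee_rot: [-179.9, 0.0, 109.2]
force: [0.0, 0.0, 0.0]
gripper_width: 45.0
time_s: 10.83
ee_pos: [512.4, 221.1, 257.3]
ee_rot: [-179.9, -0.0, 109.1]
force: [-0.5, 0.1, -0.4]
gripper_width: 45.4
[512.38 221.06 257.3 ] [-179.89   -0.02  109.07]
[278 120]
760.5 ((484.6720275878906, 297.8171691894531), (17.684677124023438, 34.992366790771484), 19.238502502441406)
```

View pics/w5.png

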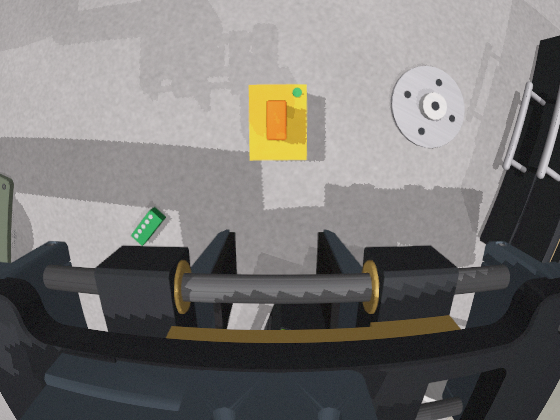

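The key stands home: its top face reads 17.7 x 35.0 mm at the 115 mm height plane, centred 2.3 mm from the slot centre and square to it (276,119). Now the cover.

```bash
python3 -m jog '0 0 -0.04 0 0 0;-0.05 -0.033 -0.1 0 0 0;-0.11 -0.07 -0.15 0 0 0;-0.18 -0.12 -0.15 0 0 0;-0.25 -0.165 -0.15 0 0 0;-0.32 -0.21 -0.15 0 0 0;-0.39 -0.255 -0.15 0 0 0;-0.45 -0.295 -0.15 0 0 0;-0.484 -0.32 -0.15 0 0 0;-0.484 -0.32 -0.15 0 0 0;-0.484 -0.32 -0.15 0 0 0' && python3 - <<'E'
from h import *
np.set_printoptions(precision=1,suppress=True)
s=state();print(s['ee_pos'],s['ee_rot'],s['qpos'])
save('wrist','w6.png')
for q,z in(('cover_bar',106),('cover_hinge',106),('mark_line',None),('pointer',106),('unit',0)):
    for d in tip_of(q,'wrist')[:3]: print(q,np.round(d['location'],1),round(d['confidence'],2),atz('wrist',d['location'],z) if z is not None else ray('wrist',d['location']))
print(tip_of('pointer','side')[:2],tip_of('mark_line','side')[:2]) 
E
```

```text
time_s: 11.8
ee_pos: [440.4, -59.0, 331.9]
ee_rot: [-179.8, -0.1, 109.1]
force: [-0.1, 0.3, -0.3]
gripper_width: 45.9
[440.4 -59.  331.9] [-179.8   -0.1  109.1] [ -9.1   3.5  94.8   0.   81.8 -28.2]
cover_bar [336.2 185.2] 0.94 [504.1 -27.4 106. ]
cover_bar [203.8 211.5] 0.5 [ 365.1 -109.8  106. ]
cover_hinge [496.2 244. ] 0.65 [766.6 -20.7 106. ]
mark_line [516.  139.8] 0.73 (array([417.4,   8.7, 480.9]), array([ 0.6,  0.2, -0.7]))
pointer [470.1 130.4] 0.58 [648.2 103.7 106. ]
unit [412.7 207.2] 0.87 [662.1 -27.    0. ]
[] [{'location': [231.4, 202.8], 'confidence': 0.61}, {'location': [366.7, 150.9], 'confidence': 0.54}]
```

View pics/w6.png

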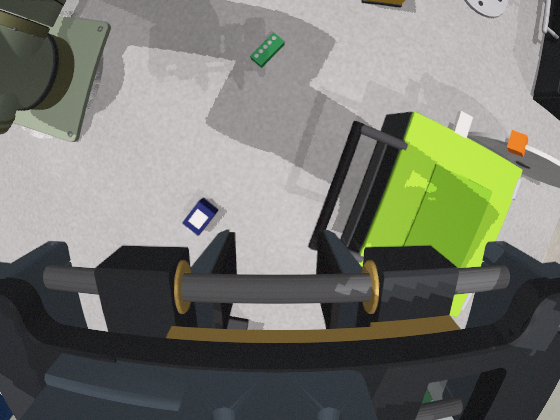

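Bar runs from (358,125) to (316,247); cover left edge from (412,113) to (521,170); pointer tab (463,122), mark (517,142).

```bash
python3 - <<'E'
from h import *
np.set_printoptions(precision=1,suppress=True)
c=cal('wrist')
b=[atz('wrist',p,106,c) for p in((358,125),(316,247))];print('bar',*b,(b[0]+b[1])/2,np.linalg.norm(b[0]-b[1]),np.degrees(np.arctan2(-(b[0]-b[1])[0],(b[0]-b[1])[1])))
e=[atz('wrist',p,110,c) for p in((412,113),(521,170))];d=e[1]-e[0];print('edge',*e,np.linalg.norm(d),np.degrees(np.arctan2(d[1],d[0])))
f=cv2.imread('pics/w6.png');hsv=cv2.cvtColor(f,cv2.COLOR_BGR2HSV)
h=hsv[120:165,500:540];m=((h[...,0]<20)&(h[...,1]>150)&(h[...,2]>100))
yy,xx=np.nonzero(m);mw=(xx.mean()+500,yy.mean()+120);print('mark w',mw)
ob=[('wrist',mw)]
for n,(x,y) in(('scene',(323,176)),('side',(232,201))):
    g=cv2.cvtColor(cv2.imread(f'pics/{n}0.png'),cv2.COLOR_BGR2HSV)[y-12:y+12,x-12:x+12]
    yy,xx=np.nonzero((g[...,0]<16)&(g[...,1]>150)&(g[...,2]>90));ob.append((n,(xx.mean()+x-12,yy.mean()+y-12)))
X,r=tri(ob);print(ob,X,r)
for u in(6,7,8,9,10,11):
    t=np.radians(u);ux=np.array([np.cos(t),np.sin(t)]);H=((b[0]+b[1])/2)[:2]+255*ux
    v=X[:2]-H;a=-(v@ux);l=v@np.array([-ux[1],ux[0]]);print(u,H,'lat',l,'r',np.hypot(a,X[2]-106),'ang',np.arctan2(X[2]-106,a))
E
```

```text
bar [503.4  47.6 106. ] [ 509.1 -108.3  106. ] [506.2 -30.3 106. ] 155.96449369838336 2.091954288926261
edge [560.2  87.  110. ] [754.2  91.1 110. ] 193.95150718813827 1.203933168703941
mark w (np.float64(517.0906735751296), np.float64(143.05181347150258))
[('wrist', (np.float64(517.0906735751296), np.float64(143.05181347150258))), ('scene', (np.float64(324.55882352941177), np.float64(177.73529411764707))), ('side', (np.float64(230.07142857142858), np.float64(200.94642857142858)))] [679.3 103.5 168.7] [array([-0.8, -0. ]), array([ 0.8, -0.1]), array([ 0.6, -0.2])]
6 [759.8  -3.7] lat 115.0265024079211 r 93.13703348000455 ang 0.7386555880277489
7 [759.3   0.7] lat 111.7604471694136 r 91.68339244419306 ang 0.7531902902154093
8 [758.7   5.2] lat 108.46034861605055 r 90.29096032922861 ang 0.767749056870081
9 [758.1   9.6] lat 105.12721198982005 r 88.9593127936943 ang 0.7823016857986419
10 [757.3  13.9] lat 101.7620525964273 r 87.687924496828 ang 0.7968163788933473
11 [756.5  18.3] lat 98.36589549602252 r 86.47617059573876 ang 0.8112598795192867
```

Measured: hinge about (761,-24), unit yaw about 1.5°, bar centre (506,-30), mark angle about 0.65 rad. The gripper body would meet the tilted cover if the tool stayed vertical, so I'll tilt the tool along during the lift. First I go above the bar and check.

```bash
python3 -m jog '0.004 0.05 0.04 0 0 0.07;0.008 0.1 0.1 0 0 0.14;0.011 0.143 0.16 0 0 0.194;0.011 0.143 0.22 0 0 0.194;0.011 0.143 0.25 0 0 0.194;0.011 0.143 0.264 0 0 0.194;0.011 0.143 0.264 0 0 0.194;0.011 0.143 0.264 0 0 0.194' 0 && python3 - <<'E'
from h import *
np.set_printoptions(precision=1,suppress=True)
s=state();print(s['ee_pos'],s['ee_rot'],s['qpos'])
save('wrist','w7.png');c=cal('wrist')
print([proj('wrist',p,c) for p in((506,0,106),(506,-30,106))])
g=cv2.cvtColor(cv2.imread('pics/w7.png'),cv2.COLOR_BGR2GRAY)
for y in(0,10,20):  # dark runs across the bar
    P=[proj('wrist',(x,y,106),c) for x in range(480,535)]
    v=[int(g[int(round(p[1])),int(round(p[0]))]) for p in P]
    print(y,[x for x,k in zip(range(480,535),v) if k<60])
save('wrist','w7c.png',(180,60,480,285),2)
E
```

```text
time_s: 12.87
ee_pos: [506.5, -29.8, 200.7]
ee_rot: [-179.9, 0.0, 91.8]
force: [0.6, 0.3, 0.3]
gripper_width: 45.6
[506.5 -29.8 200.7] [-179.9    0.    91.8] [ -4.6  13.8 101.4  -0.   64.8  -6.4]
[array([276.7, 184.4]), array([275.5, 222.3])]
0 [498, 499, 500, 501, 502, 503, 504, 505, 506, 507, 508, 509, 510]
10 [498, 499, 500, 501, 502, 503, 504, 505, 506, 507, 508, 509, 510]
20 [497, 498, 499, 500, 501, 502, 503, 504, 505, 506, 507, 508, 509, 510]
```

View pics/w7c.png

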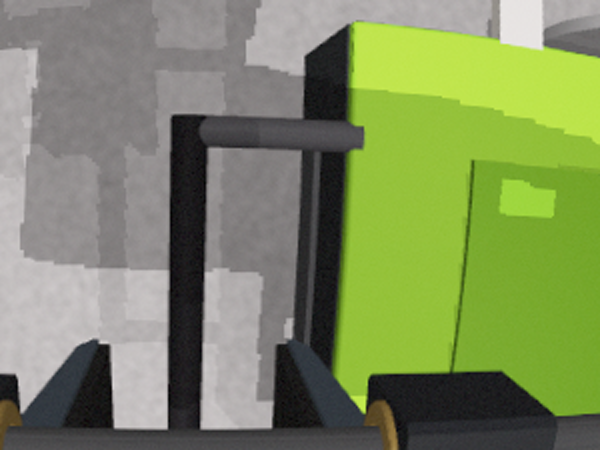

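The bar lies squarely between the open fingers (crop x 188, fingers at 100 and 285), about 1.7 mm toward the robot from centre. I'll descend and grip.

```bash
python3 -m jog '0 -0.0034 0.05 0 0 0;0 -0.0034 0.1 0 0 0;0 -0.0034 0.15 0 0 0;0 -0.0034 0.183 0 0 0;0 -0.0034 0.183 0 0 0;0 -0.0034 0.183 0 0 0' 0 && python3 -m jog '0 0 0 0 0 0;0 0 0 0 0 0;0 0 0 0 0 0;0 0 0 0 0 0;0 0 0 0 0 0;0 0 0 0 0 0;0 0 0 0 0 0' -1 40; python3 - <<'E'
from h import *
np.set_printoptions(precision=4,suppress=True)
s=state();print(s['ee_pos'],s['ee_rot'],s['gripper_width'])
# bar G in tool = (0,0,3); hinge behind along unit x 255
T0=R.from_euler('xyz',s['ee_rot'],degrees=True);G=s['ee_pos']+T0.apply([0,0,3])
t=np.radians(1.5);ux=np.array([np.cos(t),np.sin(t),0]);uy=np.array([-ux[1],ux[0],0]);H=G+255*ux;print('H',H)
for th in np.arange(.05,.66,.05):
    b=H+255*(-ux*np.cos(th)+np.array([0,0,np.sin(th)]))
    q=R.from_rotvec(uy*th*.6);p=b-(q*T0).apply([0,0,3])
    print(round(th,2),T0.inv().apply(p-s['ee_pos'])/500,(T0.inv()*q*T0).as_rotvec()/(np.pi/2))
E
```

```text
time_s: 13.47
ee_pos: [505.8, -30.2, 110.9]
ee_rot: [179.9, 0.0, 91.8]
force: [0.5, 0.1, 0.7]
gripper_width: 45.8
time_s: 14.05
ee_pos: [504.1, -30.2, 111.1]
ee_rot: [-179.9, 0.0, 91.7]
force: [-4.9, -1.8, 5.8]
gripper_width: 13.1
[504.1464 -30.2333 111.0851] [-179.8846    0.0253   91.6889] 13.111138243711027
H [759.053  -23.5597 108.0851]
0.05 [-0.      0.0008 -0.0255] [ 0.0191  0.0001 -0.    ]
0.1 [-0.      0.0028 -0.0509] [ 0.0382  0.0001 -0.    ]
0.15 [-0.0001  0.0061 -0.0762] [ 0.0573  0.0002 -0.    ]
0.2 [-0.0001  0.0107 -0.1013] [ 0.0764  0.0003 -0.    ]
0.25 [-0.0001  0.0165 -0.1261] [ 0.0955  0.0003 -0.    ]
0.3 [-0.0001  0.0235 -0.1507] [ 0.1146  0.0004 -0.0001]
0.35 [-0.0002  0.0318 -0.1748] [ 0.1337  0.0004 -0.0001]
0.4 [-0.0002  0.0413 -0.1985] [ 0.1528  0.0005 -0.0001]
0.45 [-0.0003  0.0519 -0.2217] [ 0.1719  0.0006 -0.0001]
0.5 [-0.0003  0.0637 -0.2444] [ 0.191   0.0006 -0.0001]
0.55 [-0.0004  0.0766 -0.2664] [ 0.2101  0.0007 -0.0001]
0.6 [-0.0004  0.0906 -0.2878] [ 0.2292  0.0008 -0.0001]
0.65 [-0.0005  0.1057 -0.3084] [ 0.2483  0.0008 -0.0001]
```

```bash
python3 -m jog '0 0.0008 -0.0255 0.0191 0 0;0 0.0028 -0.0509 0.0382 0 0;0 0.0061 -0.0762 0.0573 0 0;0 0.0107 -0.1013 0.0764 0 0;0 0.0165 -0.1261 0.0955 0 0;0 0.0235 -0.1507 0.1146 0 0;0 0.0318 -0.1748 0.1337 0 0;0 0.0413 -0.1985 0.1528 0 0;0 0.0519 -0.2217 0.1719 0 0;0 0.0519 -0.2217 0.1719 0 0;0 0.0519 -0.2217 0.1719 0 0'; python3 - <<'E'
from h import *
np.set_printoptions(precision=2,suppress=True)
s=state();print(s['ee_pos'],s['ee_rot'],s['force'],s['gripper_width'])
T=R.from_euler('xyz',s['ee_rot'],degrees=True);g=s['ee_pos']+T.apply([0,0,3]);print('th',np.arctan2(g[2]-108,759-g[0]),'r',np.hypot(759-g[0],g[2]-108))
fs=[grab_frame(n) for n in('side','scene','wrist')]
a=cv2.resize(fs[0][160:260,170:310],None,fx=4,fy=4,interpolation=cv2.INTER_CUBIC)[:400,:400]
b=cv2.resize(fs[1][140:240,240:380][:, :100],(400,400),interpolation=cv2.INTER_CUBIC)
w=fs[2][60:260,260:560];w=cv2.resize(w,(300,200))
out=np.zeros((600,800,3),np.uint8);out[:400,:400]=a;out[:400,400:]=b;out[400:,:300]=w
cv2.imwrite('pics/m8.png',out[...,::-1])
for n in('side','wrist'):
  for q in('pointer','mark_line'):print(n,q,[(np.round(d['location'],1),round(d['confidence'],2)) for d in tip_of(q,n)[:3]])
E
```

```text
time_s: 14.97
ee_pos: [529.8, -29.9, 220.5]
ee_rot: [-164.3, 0.1, 91.7]
force: [-2.7, -1.7, -6.7]
gripper_width: 13.1
[529.83 -29.94 220.55] [-164.29    0.08   91.66] [-2.68 -1.7  -6.65] 13.120055839651314
th 0.44492528389457514 r 254.785117964934
side pointer [(array([237.7, 208.4]), 0.77)]
side mark_line [(array([233.7, 200.4]), 0.56)]
wrist pointer [(array([502.5,  56.7]), 0.58)]
wrist mark_line []
```

View pics/m8.png

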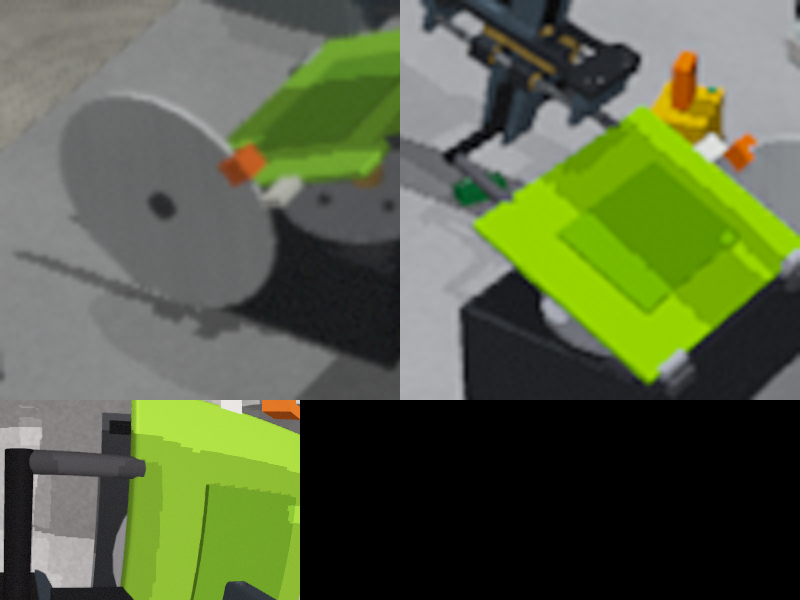

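The cover is held at 0.445 rad; the key stands in the block. In the side crop the white pointer (283,190) sits just below the mark (243,165). I'll fit the mark angle with the pointer as a control.

```bash
python3 - <<'E'
from h import *
np.set_printoptions(precision=1,suppress=True)
fs={n:grab_frame(n) for n in('side','scene')}
def cen(n,kind):
    f=fs[n];hsv=cv2.cvtColor(f,cv2.COLOR_RGB2HSV)
    x,y=dict(side=(233,203),scene=(325,178))[n]
    s=hsv[y-16:y+16,x-18:x+18]
    m=(s[...,0]<16)&(s[...,1]>150)&(s[...,2]>90) if kind=='mark' else (s[...,1]<45)&(s[...,2]>185)
    nn,lab,st,ce=cv2.connectedComponentsWithStats(m.astype(np.uint8));i=1+np.argmax(st[1:,4]);return ce[i]+(x-18,y-16),st[i,4]
t=np.radians(1.5);ux=np.array([np.cos(t),np.sin(t),0]);uy=np.array([-ux[1],ux[0],0]);H=np.array([760,-23.5,107.])
P=lambda r,th,l=131:H+uy*l+r*(-ux*np.cos(th)+np.array([0,0,np.sin(th)]))
ths=np.arange(.3,.85,.005)
for n in fs:
    for k,r in(('mark',100),('pointer',120)):
        c,a=cen(n,k);e=[np.linalg.norm(proj(n,P(r,th))-c) for th in ths];i=np.argmin(e);print(n,k,c,a,'th',round(ths[i],3),'err',round(e[i],1))
# silhouette-rendered mark centroid check
def box(th,dr,dt,r):
    q=[];
    for a in(-dr,dr):
        for b in(-dt,dt):
            for l in(-11,11): q.append(P(r+a,th,131+l)+b*(ux*np.sin(th)+np.array([0,0,np.cos(th)])))
    return q
for n in fs:
    c,_=cen(n,'mark');e=[]
    for th in ths:
        h=cv2.convexHull(np.array([proj(n,q) for q in box(th,10,11,100)],np.float32));M=cv2.moments(h);e.append(np.hypot(M['m10']/M['m00']-c[0],M['m01']/M['m00']-c[1]))
    print(n,'hull th',ths[np.argmin(e)],min(e))
E
```

```text
side mark [230.1 200.8] 58 th 0.685 err 0.3Traceback (most recent call last):
  File "<stdin>", line 15, in <module>
  File "<stdin>", line 9, in cen
    return _wrapfunc(a, 'argmax', axis=axis, out=out, **kwds)
    return bound(*args, **kwds)
ValueError: attempt to get argmax of an empty sequence
```

```bash
python3 - <<'E'
from h import *
np.set_printoptions(precision=1,suppress=True)
fs={n:grab_frame(n) for n in('side','scene')}
def cen(n,kind):
    hsv=cv2.cvtColor(fs[n],cv2.COLOR_RGB2HSV)
    x,y=dict(side=(233,203),scene=(325,178))[n] if kind=='mark' else dict(side=(241,207),scene=(317,177))[n]
    s=hsv[y-9:y+9,x-9:x+9].astype(int)
    m=(s[...,0]<16)&(s[...,1]>150)&(s[...,2]>90) if kind=='mark' else (s[...,1]<60)&(s[...,2]>dict(side=145,scene=200)[n])
    nn,lab,st,ce=cv2.connectedComponentsWithStats(m.astype(np.uint8))
    if nn<2: print(n,kind,s[...,2].max());return None,0
    i=1+np.argmax(st[1:,4]);return ce[i]+(x-9,y-9),st[i,4]
t=np.radians(1.5);ux=np.array([np.cos(t),np.sin(t),0]);uy=np.array([-ux[1],ux[0],0]);H=np.array([760,-23.5,107.])
P=lambda r,th,l=131:H+uy*l+r*(-ux*np.cos(th)+np.array([0,0,np.sin(th)]))
ths=np.arange(.3,.85,.005)
def box(th,dr,dt,dl,r):
    return [P(r+a,th,131+l)+b*(ux*np.sin(th)+np.array([0,0,np.cos(th)])) for a in(-dr,dr) for b in(-dt,dt) for l in(-dl,dl)]
for n in fs:
    for k,B in(('mark',(10,11,11,100)),('pointer',(10,4,4,120))):
        c,a=cen(n,k)
        if c is None: continue
        e=[]
        for th in ths:
            h=cv2.convexHull(np.array([proj(n,q) for q in box(th,*B)],np.float32));M=cv2.moments(h);e.append(np.hypot(M['m10']/M['m00']-c[0],M['m01']/M['m00']-c[1]))
        print(n,k,c,a,'th',ths[np.argmin(e)],'err',min(e))
E
```

```text
side mark [230.1 200.8] 59 th 0.6900000000000004 err 0.2058066444386717
side pointer [240.4 206.5] 35 th 0.4350000000000001 err 0.9303838738206377
scene mark [324.6 177.8] 33 th 0.6250000000000002 err 0.0955934171928368Traceback (most recent call last):
  File "<stdin>", line 23, in <module>
  File "h.py", line 16, in proj
    K,Rm,t=c or cal(n);p=Rm@np.array(P,float)+t
                ~~~^^^
  File "h.py", line 5, in cal
    c=calibration(n);K=np.array(c['mtx'],float);Rm=cv2.Rodrigues(np.array(c['rvec'],float))[0];t=np.array(c['tvec'],float).ravel();return K,Rm,t
ValueError: time passes only in moves, steps and waits
```

```bash
python3 - <<'E'
from h import *
np.set_printoptions(precision=4,suppress=True)
s=state();T0=R.from_euler('xyz',s['ee_rot'],degrees=True);G=s['ee_pos']+T0.apply([0,0,3])
t=np.radians(1.5);ux=np.array([np.cos(t),np.sin(t),0]);uy=np.array([-ux[1],ux[0],0]);z=np.array([0,0,1.])
print(s['time_s'],s['ee_pos'],s['ee_rot'])
f=lambda th:255*(-ux*np.cos(th)+z*np.sin(th))
for th in np.linspace(.445,.665,7)[1:]:
    q=R.from_rotvec(uy*(th-.445)*.6);p=G+f(th)-f(.445)-(q*T0).apply([0,0,3])
    print(round(th,3),T0.inv().apply(p-s['ee_pos'])/500,(T0.inv()*q*T0).as_rotvec()/(np.pi/2))
E
```

```text
15.5167 [530.3903 -29.8907 221.8256] [-164.4386    0.0822   91.6902]
0.482 [-0.0001  0.0037 -0.0184] [ 0.014  0.    -0.   ]
0.518 [-0.0001  0.0081 -0.0366] [ 0.028   0.0001 -0.0001]
0.555 [-0.0002  0.0131 -0.0546] [ 0.042   0.0001 -0.0001]
0.592 [-0.0002  0.0188 -0.0724] [ 0.056   0.0002 -0.0001]
0.628 [-0.0003  0.0251 -0.0901] [ 0.07    0.0002 -0.0002]
0.665 [-0.0003  0.0321 -0.1075] [ 0.084   0.0002 -0.0002]
```

```bash
python3 -m jog '0 0.0037 -0.0184 0.014 0 0;0 0.0081 -0.0366 0.028 0 0;0 0.0131 -0.0546 0.042 0 0;0 0.0188 -0.0724 0.056 0 0;0 0.0251 -0.0901 0.07 0 0;0 0.0321 -0.1075 0.084 0 0;0 0.0321 -0.1075 0.084 0 0;0 0.0321 -0.1075 0.084 0 0;0 0.0321 -0.1075 0.084 0 0'; python3 - <<'E'
from h import *
np.set_printoptions(precision=2,suppress=True)
s=state();T=R.from_euler('xyz',s['ee_rot'],degrees=True);g=s['ee_pos']+T.apply([0,0,3]);print('th',np.arctan2(g[2]-108,759-g[0]),'r',np.hypot(759-g[0],g[2]-108),s['force'],s['gripper_width'])
C={n:cal(n) for n in('side','scene')};fs={n:grab_frame(n) for n in C}
a=cv2.resize(fs['side'][180:230,205:255],(400,400),interpolation=cv2.INTER_CUBIC);b=cv2.resize(fs['scene'][150:200,295:345],(400,400),interpolation=cv2.INTER_CUBIC)
t=np.radians(1.5);ux=np.array([np.cos(t),np.sin(t),0]);uy=np.array([-ux[1],ux[0],0]);H=np.array([760,-23.5,107.])
P=lambda r,th,l=131:H+uy*l+r*(-ux*np.cos(th)+np.array([0,0,np.sin(th)]))
for n,im,o in(('side',a,(205,180)),('scene',b,(295,150))):
    for th,col in((.60,(255,0,255)),(.665,(0,0,255)),(.73,(0,255,255))):
        p,q=[tuple(int(v) for v in (proj(n,P(r,th),C[n])+.5-o)*8) for r in(90,135)];cv2.line(im,p,q,col,1)
cv2.imwrite('pics/m9.png',np.hstack([a,b])[...,::-1])
E
```

```text
time_s: 16.27
ee_pos: [560.3, -29.5, 269.2]
ee_rot: [-156.9, 0.2, 91.7]
force: [-1.5, -5.5, -6.2]
gripper_width: 13.2
th 0.6701793408348811 r 255.01073299188852 [-1.49 -5.48 -6.2 ] 13.199787408258484
```

View pics/m9.png

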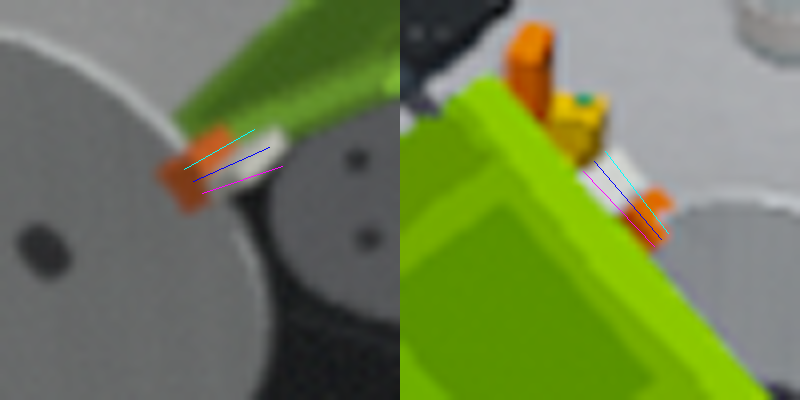

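The pointer now points straight into the mark in both views: side pointer (255,155) with mark (200,168), scene pointer (612,175) with mark (648,220). One numeric check of both follows.

```bash
python3 - <<'E'
from h import *
C={n:cal(n) for n in('side','scene')};fs={n:grab_frame(n) for n in C}
t=np.radians(1.5);ux=np.array([np.cos(t),np.sin(t),0]);uy=np.array([-ux[1],ux[0],0]);H=np.array([760,-23.5,107.])
P=lambda r,th,l=131:H+uy*l+r*(-ux*np.cos(th)+np.array([0,0,np.sin(th)]))
ths=np.arange(.4,.9,.005)
def box(th,dr,dt,dl,r): return [P(r+a,th,131+l)+b*(ux*np.sin(th)+np.array([0,0,np.cos(th)])) for a in(-dr,dr) for b in(-dt,dt) for l in(-dl,dl)]
for n in C:
    hsv=cv2.cvtColor(fs[n],cv2.COLOR_RGB2HSV).astype(int)
    for k,B,(x,y) in(('mark',(10,11,11,100),dict(side=(230,201),scene=(326,177))[n]),('pointer',(10,4,4,120),dict(side=(238,199),scene=(321,172))[n])):
        s=hsv[y-8:y+8,x-8:x+8]
        m=(s[...,0]<16)&(s[...,1]>150)&(s[...,2]>90) if k=='mark' else (s[...,1]<60)&(s[...,2]>dict(side=140,scene=195)[n])
        nn,_,st,ce=cv2.connectedComponentsWithStats(m.astype(np.uint8))
        if nn<2: print(n,k,'none');continue
        i=1+np.argmax(st[1:,4]);c=ce[i]+(x-8,y-8);e=[]
        for th in ths:
            M=cv2.moments(cv2.convexHull(np.array([proj(n,q,C[n]) for q in box(th,*B)],np.float32)));e.append(np.hypot(M['m10']/M['m00']-c[0],M['m01']/M['m00']-c[1]))
        print(n,k,c,st[i,4],'th',round(ths[np.argmin(e)],3),'err',round(min(e),2))
E
```

```text
side mark [229.1  200.45] 40 th 0.715 err 0.82
side pointer [236.51724138 199.06896552] 29 th 0.65 err 1.45
scene mark [325.38095238 176.71428571] 21 th 0.685 err 0.35
scene pointer [321.1        172.03333333] 30 th 0.675 err 0.97
```

```bash
python3 -m jog '0 0 0 0 0 0;0 0 0 0 0 0;0 0 0 0 0 0;0 0 0 0 0 0;0 0 0 0 0 0' && python3 - <<'E'
from h import *
s=state();T=R.from_euler('xyz',s['ee_rot'],degrees=True);g=s['ee_pos']+T.apply([0,0,3]);th=np.arctan2(g[2]-108,759-g[0]);print('th',th,s['gripper_width'],s['force'],s['qvel'])
if .64<th<.70: print(job_done())
E
```

```text
time_s: 16.88
ee_pos: [560.2, -29.5, 269.0]
ee_rot: [-156.9, 0.2, 91.7]
force: [-1.9, -3.8, -7.2]
gripper_width: 13.3
th 0.6696043451950379 13.27329004401241 [-1.91574173 -3.81769901 -7.20023144] [ 0.04172334  0.00422107 -0.04602434  0.0237225   0.1422007  -0.03315975]
the job is handed in; nothing more can be done
None
```

I moved the orange key from the grey stand to the yellow interlock block and let go of it. I then lifted the cover by its bar and handed the job in at about 17 s, still gripping it. `job_done()` gives no verdict, so these are only my own last checks:

- **Key:** it met the block with about 10 N at the expected height. After release, the wrist camera put it upright about 2.3 mm from the slot centre (limit 5 mm). It was still standing in the block in the last picture.
- **Cover:** the arm pose gives a cover angle of 0.67 rad. The arm was still and about 7 N pulled down at the bar. The measured finger opening was 13.3 mm on the 14 mm bar.
- **Pointer and mark:** they looked lined up in both fixed cameras, but the measurements of the mark's angle disagreed.
    - **Mark angle:** the side camera gave 0.69 rad and the scene camera 0.625 rad, with a mean of about 0.66. A later reading, with the mark partly hidden, gave 0.715 and 0.685.
    - **Pointer control:** read the same way, the pointer came out at 0.65 and 0.675 rad against the 0.67 from the arm.
    - **Expected error:** I set the cover near the mean. That should leave about 5 mm or less at the pointer, against the 10 mm limit.
- **Bystanders:** the arm touched none of them as far as I saw, but I made no final measurement of where they stand.

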